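# Load the slumping moulds for a firing

## Robot

A 7-joint arm with a two-finger parallel gripper is mounted at the origin on the work surface. World frame = base frame: x ahead of the robot, y to its left, z up, the work surface at z = 0. Lengths are in m, angles in rad, forces in N, time in s.
With the tool pointing down it reaches from about 0.35 to 0.9 m from the base axis. Payload 19.9 kg.
Tool frame: the origin (TCP) lies between the finger pads; the fingertips stand 17 mm ahead of it and the grasp point (between the pads) lies 2 mm behind it (r.tips_ahead is the distance from the TCP to the fingertips, in m); z points along the fingers, y is the line along which they close (so a half turn about z gives the same grasp; the last joint's range is limited). The gripper opens to 94 mm and grips with 3 to 60 N. Pads are 16 mm wide; open, the fingers measure 119 mm over their backs; the gripper's body (75 mm by 177 mm) begins 78 mm behind the grasp point.
Start: joints at [1.111, 0.417, -0.01, 1.614, 0.005, 1.111, -0.053], TCP at [0.254, -0.571, 0.197] pointing down, gripper open.
Joint ranges: [-2.81, 2.81], [-0.39, 2.02], [-1.27, 1.25], [0.06, 2.57], [-1.19, 4.33], [0.19, 2], [-2.82, 2.82]. Speed limits (rad/s): [1.89, 1.89, 2.39, 2.39, 3.01, 3.01, 3.01].

## Interface

Orientations are given as a unit quaternion [w, x, y, z].
In Python, from workcell import r gives the robot as it stands. The module is installed in compiled form; this text tells all that it offers.
- The arm moves only by the tool send_rows, never from a script. Its argument "rows" is a list that holds one entry, the list of rows, each a list of 7 numbers: the opening, from 0 (shut) to 1 (fully open), then the shift along the world's x, y, z in units of 0.2 m (1.0 is 0.2 m), then the turn, a rotation vector about the world's x, y, z in units of pi rad (1.0 is pi rad). In form: [[[fingers, dx, dy, dz, ax, ay, az], ...]]. A call has 1 to 20 rows; each row is the pose to reach, as a shift and turn from the pose commanded when the call began, turning the shorter way round; what a row does not reach only later rows make up. A row lasts 1/12 s, in which the tool goes at most 41.7 mm and 7.16 degrees, less where a joint would pass 70% of its speed; a pose out of reach is approached as far as the arm can. A call with a number of a shift or a turn outside -1 to 1 is refused whole. A call with a gripper value outside its range is refused whole. The fingers move at their own pace and stop on an object; "grip_force" is the grip in N (left out, the last holds). Time passes only in rows, so rows that repeat a pose let the fingers close. It gives the time, the measured TCP pose, the force, the opening and the grip force at its end, in the units of the state.
- r.get_state(): the state, without advancing time (a new reading comes with each control period).
- r.read_camera(name): name is "side" or "top" or "wrist"; returns a dict with "pixels" (420x560x3 uint8, red, green, blue), "depth" (420x560 float32, m along the optical axis (not along the pixel's ray), 0 where there is no reading), "fx", "fy", "cx", "cy" (pixels), "extrinsics" (4x4, takes a point from camera to world coordinates). Camera axes: x right, y down, z forward; pixel columns grow to the right and rows downward; lengths in m; the calibration is good to about 2 mm. A picture is of the moment at which its call begins.
- r.finish_job(): hands the job in; it is judged then, once.
The state is a dict: "clock": time; "qpos": joint angles; "qd": joint speeds; "joint_torque": joint torques, N m; "position": TCP position; "eef_rot": TCP orientation; "ft_force": force on the tool from outside, world axes, zero at the start; "torque": the same for the moment, N m; "gripper_width": opening from 0.0 (shut) to 1.0 (fully open); "grip_force": force on a finger pad.
Only numpy, scipy, OpenCV 4.12 (cv2) and the standard library are available. Lean on these libraries where they do the work, as an engineer would, in place of code of your own. Each camera call takes 0.05 s, during which the arm holds its last target. There are 200 camera calls.

## Task

Get the kiln shelf ready for firing: take the four glass blanks from the cork board and set each one down, not dropped, on the slumping mould of its own shape and size, lying flat on the rim, well centred and with its sides squared up to the mould's. Leave the moulds where they stand.

Things in the scene. Friction and masses are not known exactly. Their poses are not given: they have to be found in the camera images.
- blank_large_round: Blank of dark teal opal glass: large round disc, 66 mm across, 8 mm thick, 68 g. It lies flat on the cork cutting board at the start. Origin at the centre of its underside, z axis up.
- blank_small_round: Blank of dark teal opal glass: small round disc, 46 mm across, 8 mm thick, 33 g. It lies flat on the cork cutting board at the start. Origin at the centre of its underside, z axis up.
- blank_square: Blank of dark teal opal glass: square plate, 54 x 54 mm, sides along its x and y axes, 8 mm thick, 58 g. It lies flat on the cork cutting board at the start. Origin at the centre of its underside, z axis up.
- blank_oblong: Blank of dark teal opal glass: oblong plate, 84 mm long (its x axis) and 42 mm wide (its y axis), 8 mm thick, 70 g. It lies flat on the cork cutting board at the start. Origin at the centre of its underside, z axis up.
- mould_large_round: Off-white ceramic slumping mould, loose on the kiln shelf, about 250 g: round mould, 72 mm across, with a 48 mm round hollow; takes the large round blank. 30 mm high; the flat rim, about 12 mm wide, is its top and the hollow is 14 mm deep. Origin at the centre of its underside, z axis up, so the rim is 30 mm above the origin.
- mould_small_round: Off-white ceramic slumping mould, loose on the kiln shelf, about 250 g: round mould, 52 mm across, with a 29 mm round hollow; takes the small round blank. 30 mm high; the flat rim, about 12 mm wide, is its top and the hollow is 14 mm deep. Origin at the centre of its underside, z axis up, so the rim is 30 mm above the origin.
- mould_square: Off-white ceramic slumping mould, loose on the kiln shelf, about 300 g: square mould, 60 x 60 mm (sides along its x and y axes), with a 36 mm square hollow; takes the square blank. 30 mm high; the flat rim, about 12 mm wide, is its top and the hollow is 14 mm deep. Origin at the centre of its underside, z axis up, so the rim is 30 mm above the origin.
- mould_oblong: Off-white ceramic slumping mould, loose on the kiln shelf, about 300 g: oblong mould, 90 mm long (its x axis) and 48 mm wide (its y axis), with a 66 x 24 mm hollow; takes the oblong blank. 30 mm high; the flat rim, about 12 mm wide, is its top and the hollow is 14 mm deep. Origin at the centre of its underside, z axis up, so the rim is 30 mm above the origin.
- shelf: Fixed tan kiln shelf, 270 x 270 x 15 mm, lying flat on the bench, which carries the four moulds at about 140 mm spacing and, between them in the middle, a small ceramic post 22 mm square and 25 mm high. Origin at the centre of its underside. It may lie left or right of the robot's centre line.
- board: Fixed cork cutting board, 290 x 290 x 6 mm, lying flat on the bench on the other side. It carries the four blanks and also, along its middle line, a pair of pliers (140 mm long, 13 mm high) and a thin offcut strip of the same glass (75 x 9 mm, 6 mm thick), which are not part of the job. Beyond board and shelf stand two small jars, 64 mm high. Origin at the centre of its underside.
There are look-alikes about, which are no part of the job. Leave any green or pink look-alike of the mould_square alone. What is shaped like the blank_small_round but yellow is not meant.

How it is judged:
At the end, for the whole second after the job is handed in: Each of the four blanks is released and at rest, lying flat (within 5 degrees) on the rim of the mould of its own shape and size, its centre within 8 mm of the mould's centre; the square and oblong blanks are turned to within 11 degrees of their moulds' sides; no mould has moved more than 20 mm (horizontal distance between blank_large_round and mould_large_round below 0.008 m and z of blank_large_round in the frame of mould_large_round between 0.026 and 0.034 m and angle between each of blank_large_round, mould_large_round, blank_small_round, mould_small_round, blank_square, mould_square, blank_oblong, mould_oblong's own z axis and vertical below 0.09 rad and linear speed of each of blank_large_round, blank_small_round, blank_square, blank_oblong below 0.02 m/s and distance of each of mould_large_round, mould_small_round, mould_square, mould_oblong from where it was at the start of the episode below 0.02 m and horizontal distance between blank_small_round and mould_small_round below 0.008 m and z of blank_small_round in the frame of mould_small_round between 0.026 and 0.034 m and horizontal distance between blank_square and mould_square below 0.008 m and z of blank_square in the frame of mould_square between 0.026 and 0.034 m and horizontal distance between blank_oblong and mould_oblong below 0.008 m and z of blank_oblong in the frame of mould_oblong between 0.026 and 0.034 m and (angle between the x axis of blank_square and the x axis of mould_square, either way round below 0.2 rad or angle between the x axis of blank_square and the y axis of mould_square, either way round below 0.2 rad) and angle between the x axis of blank_oblong and the x axis of mould_oblong, either way round below 0.2 rad); the robot touches nothing.
It fails at once if a blank is dropped or knocked flying (moves faster than 0.6 m/s while not held) ((linear speed of blank_large_round above 0.6 m/s and contact force between the fingers and blank_large_round below 0.2 N) or (linear speed of blank_small_round above 0.6 m/s and contact force between the fingers and blank_small_round below 0.2 N) or (linear speed of blank_square above 0.6 m/s and contact force between the fingers and blank_square below 0.2 N) or (linear speed of blank_oblong above 0.6 m/s and contact force between the fingers and blank_oblong below 0.2 N)).
It fails at once if a mould is shifted by more than 20 mm (distance of any of mould_large_round, mould_small_round, mould_square, mould_oblong from where it was at the start of the episode above 0.02 m).
It also fails if it takes over 99 s, if anything falls off the work surface, if the arm or the gripper's body presses on something with over 40 N, if the wrist force passes 120 N, or if a joint passes its speed limit or range.

## Working session

There is one attempt and no reset: what is moved stays moved. The work goes in short steps, Python scripts to look and compute and a tool call to move; the robot and the scene stay as the last step left them, time stands still between calls to the robot, and variables do not carry over. Pictures are saved under pics/ and viewed, at most 14 in all, crops included, and the job is handed in when it is done.

Besides the shell and the picture viewer there is one more tool, called after "Call:" in YAML: its name, and indented under it one key for each argument. send_rows: Moves the arm, as the interface text tells. Shifts and turns lie within -1 to 1; 1 stands for 0.2 m of shift or pi rad of turn. Its arguments: {"type":"object","properties":{"rows":{"type":"array","items":{"type":"array","items":{"type":"array","items":{"type":"number","minimum":-1,"maximum":1}}}},"grip_force":{"type":"number"}},"required":["rows"]}

```bash
mkdir -p pics; cat > h.py <<'E'
import numpy as np, cv2
from workcell import r
def shot(n,f):
    c=r.read_camera(n); cv2.imwrite(f'pics/{f}.png',c['pixels'][:,:,::-1]); np.savez(f'{f}.npz',**c); return c
def pt(c,u,v,z=None):
    """pixel -> world, by depth or on plane z"""
    E=np.asarray(c['extrinsics']); d=np.array([(u-c['cx'])/c['fx'],(v-c['cy'])/c['fy'],1.])
    if z is None: k=np.median(c['depth'][int(v)-1:int(v)+2,int(u)-1:int(u)+2])
    else: k=(z-E[2,3])/(E[:3,:3]@d)[2]
    return E[:3,:3]@(d*k)+E[:3,3]
E
python3 - <<'E'
from h import *
for n in('top','side'):
    c=shot(n,n+'0'); print(n,c['fx'],c['cx'],c['cy'],np.round(c['extrinsics'],3).tolist(),(c['depth']>0).mean())
s=r.get_state(); print(s)
E
```

```text
top 517.2072024947371 274.2298300123828 206.6214594359779 [[-0.003, -0.998, 0.059, 0.501], [-1.0, 0.003, 0.001, 0.0], [-0.001, -0.059, -0.998, 1.256], [0.0, 0.0, 0.0, 1.0]] 0.9958928571428571
side 404.23257240252565 282.37732472238713 204.86174346924315 [[-1.0, -0.002, 0.029, 0.524], [-0.024, 0.614, -0.789, 0.919], [-0.016, -0.789, -0.614, 0.746], [0.0, 0.0, 0.0, 1.0]] 0.9961437074829932
{'clock': 0.1, 'qpos': array([ 1.11051808,  0.41792332, -0.01031831,  1.61411243,  0.00469556,
        1.11069523, -0.05300269]), 'qd': array([ 0.00157752, -0.00191866, -0.00116245, -0.00146301, -0.00067396,
       -0.00100354,  0.0001553 ]), 'joint_torque': array([ 1.14242994e-03, -8.52587199e+01,  6.39576931e-01, -4.26695716e+01,
       -4.89989889e-02,  1.64179550e-02,  4.28069416e-05]), 'position': array([ 0.25400887, -0.57067134,  0.19618279]), 'eef_rot': array([-5.35812985e-04,  9.78156124e-01,  2.07870840e-01, -1.52803050e-04]), 'ft_force': array([-0.08248032, -0.62555204,  0.12753019]), 'torque': array([-0.0110496 , -0.01643516,  0.0022767 ]), 'grip_force': 0.0, 'gripper_width': 1.001157330842945}
```

View pics/top0.png

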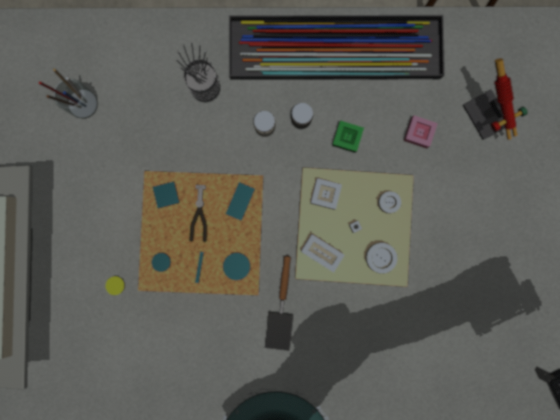

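View pics/side0.png

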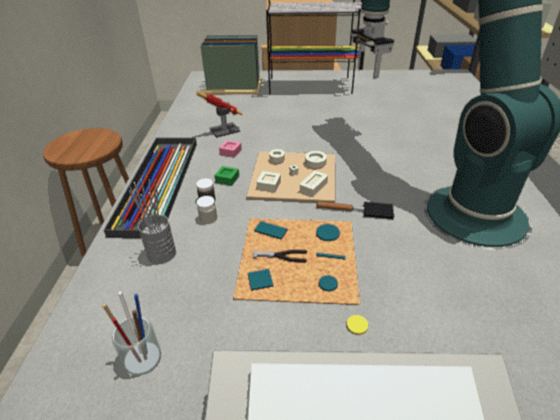

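The top view shows the blanks: square (166,195), oblong (240,201), small round (161,262), large round (236,266). The moulds are square (326,193), small round (389,202), large round (380,257) and oblong (322,252). The side view agrees. Next I'll segment both views and compare heights.

```bash
cat > seg.py <<'E'
from h import *
def blobs(c,kind,amin=100):
    hsv=cv2.cvtColor(c['pixels'],cv2.COLOR_RGB2HSV)
    if kind=='blank': m=cv2.inRange(hsv,(80,90,30),(105,255,200))
    else: m=cv2.inRange(hsv,(0,0,130),(30,45,255))
    m=cv2.morphologyEx(m,cv2.MORPH_OPEN,np.ones((2,2)))
    out=[]
    for k in cv2.findContours(m,cv2.RETR_EXTERNAL,cv2.CHAIN_APPROX_NONE)[0]:
        if cv2.contourArea(k)>amin: out.append(k)
    return out
def world(c,k,z):
    p=np.array([pt(c,u,v,z)[:2] for u,v in k[:,0]],np.float32)
    (x,y),(w,h),a=cv2.minAreaRect(p*1000)
    if w<h: w,h,a=h,w,a+90
    return x,y,w,h,(a+90)%180-90
E
python3 - <<'E'
from seg import *
for n in('top0','side0'):
  c=dict(np.load(n+'.npz'))
  for kind,z in(('blank',.014),('mould',.045)):
    print(n,kind)
    for k in blobs(c,kind,60):
      w=world(c,k,z)
      if w[2]>120 or not 300<w[0]<900 or abs(w[1])>400: continue
      m=np.zeros(c['depth'].shape,np.uint8); cv2.drawContours(m,[k],-1,1,-1); 
      v,u=np.nonzero(cv2.erode(m,np.ones((3,3)))); zz=[pt(c,a,b,None)[2]*1000 for a,b in zip(u,v)]
      print(np.round(w,1),'px',k[:,0].mean(0).round(),'z pct',np.percentile(zz,[10,50,90]).round(1) if len(zz) else '')
E
```

```text
top0 blank
[430.5  90.5  57.4  57.   89.8] px [237. 267.] z pct [12.7 14.1 15.4]
[440.5 270.9  38.1  35.9   0.5] px [161. 263.] z pct [12.9 13.9 14.9]
[586.2  81.5  77.5  35.8 -23.1] px [241. 202.] z pct [12.7 13.9 15.2]
[602.5 260.6  47.6  47.2  14.4] px [166. 195.] z pct [13.  14.2 15.3]
top0 mould
side0 blank
[442.6 278.6  40.5  39.9   0.6] px [329. 284.] z pct [13.7 14.9 15.8]
[603.2 269.4  52.   50.5 -76.1] px [261. 280.] z pct [13.8 15.1 16. ]
[430.9 100.4  57.7  56.9  87.4] px [328. 233.] z pct [13.8 15.  15.9]
[586.7  91.9  79.7  40.7 -23.5] px [271. 231.] z pct [13.6 14.9 15.9]
side0 mould
```

```bash
python3 - <<'E'
from seg import *
for n in('top0','side0'):
  c=dict(np.load(n+'.npz'))
  d=c['depth'];E=c['extrinsics'];V,U=np.indices(d.shape)
  P=np.stack([(U-c['cx'])/c['fx']*d,(V-c['cy'])/c['fy']*d,d],-1)@E[:3,:3].T+E[:3,3]
  m=((P[...,2]>.033)&(P[...,2]<.06)&(P[...,0]>.4)&(P[...,0]<.72)&(P[...,1]<-.04)&(P[...,1]>-.36)).astype(np.uint8)
  for k in cv2.findContours(m,cv2.RETR_EXTERNAL,cv2.CHAIN_APPROX_NONE)[0]:
    if cv2.contourArea(k)<15: continue
    q=np.zeros_like(m);cv2.drawContours(q,[k],-1,1,-1);q&=m
    print(n,np.round(world(c,k,.045),1),k[:,0].mean(0).round(),np.percentile(P[...,2][q>0]*1000,[50,80]).round(1))
c=dict(np.load('top0.npz'));cv2.imwrite('pics/crop.png',cv2.resize(c['pixels'][150:300,130:420,::-1],None,fx=2.7,fy=2.7,interpolation=3))
w=shot('wrist','wrist0');print(w['fx'],w['cx'],w['cy'],np.round(w['extrinsics'],4).tolist())
E
```

```text
top0 [ 453.4 -248.6   72.    69.5   44.5] [382. 258.] [43.8 46.2]
top0 [ 464.8 -111.4   90.4   47.9   57.4] [322. 253.] [43.7 46.4]
top0 [ 526.2 -188.7   22.1   20.8  -63.7] [355. 226.] [40.4 42.2]
top0 [ 583.5 -269.4   52.5   50.4  -69. ] [390. 202.] [44.2 46.3]
top0 [ 603.7 -121.    61.2   60.4  -14.4] [326. 193.] [43.7 46.3]
side0 [ 466.1 -102.3  107.9   56.9   57.9] [314. 181.] [44.1 46.5]
side0 [ 603.4 -113.2   78.7   66.6   75.6] [268. 179.] [44.4 46.5]
side0 [ 526.4 -177.8   29.7   22.5  -89.5] [293. 168.] [39.9 41.6]
side0 [ 453.2 -240.1   83.2   70.2   88.9] [316. 157.] [43.6 46.1]
side0 [ 582.5 -262.5   66.2   47.8  -88.8] [277. 154.] [44.1 46.3]
358.8007562707557 275.9851292652205 210.8918216989062 [[0.4058, -0.8767, -0.2582, 0.3299], [-0.914, -0.3897, -0.1129, -0.5388], [-0.0016, 0.2818, -0.9595, 0.3846], [0.0, 0.0, 0.0, 1.0]]
```

View pics/wrist0.png

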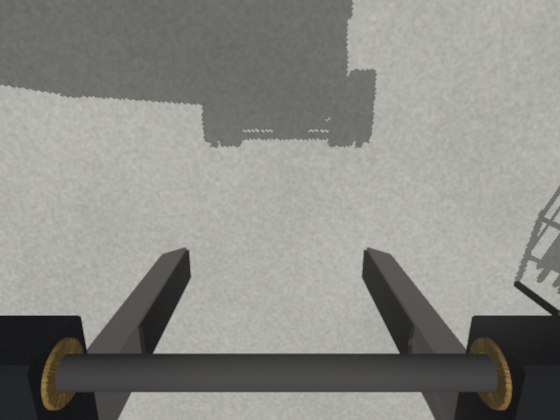

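The wrist view shows only bench, with the fingers at columns 160–390 below row 250, so the upper half is free. I'll fly over the shelf for a closer look, then on to the board.

Call:
send_rows:
  rows:
    - [[1,1,1,0.5,0,0,0.367],[1,1,1,0.5,0,0,0.367],[1,1,1,0.5,0,0,0.367],[1,1,1,0.5,0,0,0.367],[1,1,1,0.5,0,0,0.367],[1,1,1,0.5,0,0,0.367],[1,1,1,0.5,0,0,0.367],[1,1,1,0.5,0,0,0.367],[1,1,1,0.5,0,0,0.367]]

```text
clock: 0.9
position: [0.457, -0.368, 0.2979]
eef_rot: [0.001, 0.713, 0.702, 0.001]
ft_force: [-0.7, -0.7, -0.9]
gripper_width: 1.004
grip_force: 0.0
```

Call:
send_rows:
  rows:
    - [[1,0.36,0.6,0,0,0,0],[1,0.36,0.6,0,0,0,0],[1,0.36,0.6,0,0,0,0],[1,0.36,0.6,0,0,0,0],[1,0.36,0.6,0,0,0,0],[1,0.36,0.6,0,0,0,0]]

```text
clock: 1.4
position: [0.5264, -0.2503, 0.2965]
eef_rot: [-0.0, 0.716, 0.698, -0.0]
ft_force: [-0.8, -0.3, 0.2]
gripper_width: 1.0
grip_force: 0.0
```

```bash
cat >> h.py <<'E'
def st():
    s=r.get_state(); w,x,y,z=s['eef_rot']
    h=np.degrees(np.arctan2(2*(x*y+w*z),1-2*(y*y+z*z)))
    print('t%.2f'%s['clock'],'pos',np.round(s['position']*1000,1),'head %.1f'%h,'q7 %.2f'%s['qpos'][6],'w %.3f'%s['gripper_width'],'g %.1f'%s['grip_force'],'F',np.round(s['ft_force'],1)); return s
E
python3 - <<'E'
from h import *
st();shot('wrist','shelf1')
E
```

```text
t1.40 pos [ 526.4 -250.3  296.5] head 88.5 q7 0.27 w 1.000 g 0.0 F [-0.8 -0.3  0.2]
```

View pics/shelf1.png

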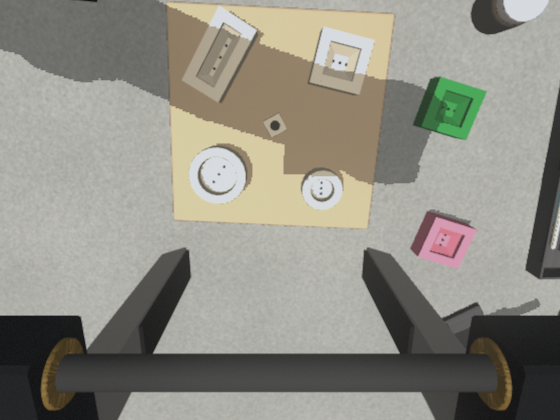

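The wrist picture shows all four moulds: oblong (220,55), square (343,62), large round (217,175) and small round (322,189). The green and pink decoys are off the shelf. On to the board.

Call:
send_rows:
  rows:
    - [[1,-0.06,1,0,0,0,0],[1,-0.06,1,0,0,0,0],[1,-0.06,1,0,0,0,0],[1,-0.06,1,0,0,0,0],[1,-0.06,1,0,0,0,0]]

```text
clock: 1.87
position: [0.5134, -0.0496, 0.2969]
eef_rot: [0.0, 0.717, 0.697, -0.0]
ft_force: [1.6, 0.2, -0.3]
gripper_width: 1.0
grip_force: 0.0
```

Call:
send_rows:
  rows:
    - [[1,0,0.7,0,0,0,0],[1,0,0.7,0,0,0,0],[1,0,0.7,0,0,0,0],[1,0,0.7,0,0,0,0],[1,0,0.7,0,0,0,0]]

```text
clock: 2.28
position: [0.5138, 0.092, 0.2969]
eef_rot: [-0.0, 0.715, 0.699, 0.0]
ft_force: [0.4, -0.1, -0.4]
gripper_width: 0.999
grip_force: 0.0
```

```bash
cat > meas.py <<'E'
from seg import *
def hm(c):
  d=c['depth'];E=c['extrinsics'];V,U=np.indices(d.shape)
  return np.stack([(U-c['cx'])/c['fx']*d,(V-c['cy'])/c['fy']*d,d],-1)@E[:3,:3].T+E[:3,3]
def moulds(c):
  P=hm(c); m=((P[...,2]>.033)&(P[...,2]<.06)&(P[...,0]>.4)&(P[...,0]<.72)&(P[...,1]<-.04)&(P[...,1]>-.36)).astype(np.uint8)
  for k in cv2.findContours(m,cv2.RETR_EXTERNAL,cv2.CHAIN_APPROX_NONE)[0]:
    if cv2.contourArea(k)<100: continue
    q=np.zeros_like(m);cv2.drawContours(q,[k],-1,1,-1);q&=m; A=P[q>0]
    t=A[abs(A[:,2]-.045)<.004]  # rim points, true 3D
    p=(t[:,:2]*1000).astype(np.float32); (x,y),(w,h),a=cv2.minAreaRect(p)
    if w<h: w,h,a=h,w,a+90
    print('mould rect',np.round([x,y,w,h,a],1),'mean',p.mean(0).round(1),'z',np.median(t[:,2]*1000).round(1))
def blanks(c):
  P=hm(c)
  for k in blobs(c,'blank'):
    w=world(c,k,.014)
    if w[2]>100: continue
    q=np.zeros(P.shape[:2],np.uint8);cv2.drawContours(q,[k],-1,1,-1)
    p=P[q>0]*1000; print('blank',np.round(w,1),'mean',p.mean(0).round(1))
E
python3 - <<'E'
from meas import *
st();c=shot('wrist','board1');blanks(c)
moulds(dict(np.load('shelf1.npz')))
E
```

```text
t2.28 pos [513.8  92.  296.9] head 88.7 q7 -0.36 w 0.999 g 0.0 F [ 0.4 -0.1 -0.4]
blank [590.5  81.1  80.6  39.1 -22.8] mean [586.   86.2  17.5]
blank [432.3  89.5  63.   58.7 -72.9] mean [431.4  88.6  15.5]
blank [433.  178.9  72.3   7.2  -9.1] mean [432.6 178.9  14.5]
blank [606.4 260.7  53.4  52.6 -75.7] mean [605.9 259.9  17.3]
blank [444.7 270.6  43.4  43.2  58.2] mean [445.6 270.   18.2]
mould rect [ 583.4 -271.7   50.8   50.4  135. ] mean [ 583.1 -271.4] z 45.2
mould rect [ 452.8 -250.3   70.8   70.6   36.9] mean [ 452.7 -249.4] z 45.1
mould rect [ 526.  -191.7   20.7   20.2  112.5] mean [ 526.6 -190.9] z 41.4
mould rect [ 603.8 -122.1   60.4   60.3  165.3] mean [ 603.7 -121.3] z 45.4
mould rect [ 464.2 -112.3   90.1   48.5   57.3] mean [ 465. -111.] z 45.3
```

View pics/board1.png

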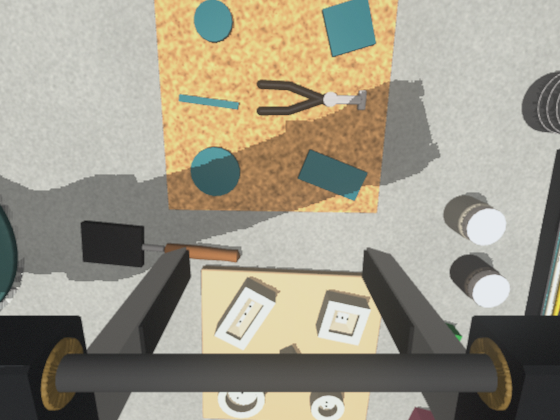

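The blanks seen from the wrist are large round (215,171), oblong (332,174), small round (213,20) and square (348,27). Start with the large round blank: go above it for a close look.

Call:
send_rows:
  rows:
    - [[1,-0.415,-0.01,-0.885,0,0,0],[1,-0.415,-0.01,-0.885,0,0,0],[1,-0.415,-0.01,-0.885,0,0,0],[1,-0.415,-0.01,-0.885,0,0,0],[1,-0.415,-0.01,-0.885,0,0,0],[1,-0.415,-0.01,-0.885,0,0,0],[1,-0.415,-0.01,-0.885,0,0,0],[1,-0.415,-0.01,-0.885,0,0,0]]

```text
clock: 3.0
position: [0.4328, 0.0863, 0.1211]
eef_rot: [0.001, 0.717, 0.697, 0.001]
ft_force: [0.2, 0.2, 0.7]
gripper_width: 1.001
grip_force: 0.0
```

```bash
python3 - <<'E'
from meas import *
st();c=shot('wrist','b2');blanks(c)
E
```

```text
t3.00 pos [432.8  86.3 121.1] head 88.3 q7 -0.46 w 1.001 g 0.0 F [0.2 0.2 0.7]
blank [608.9  73.1  41.   40.8 -23.3] mean [611.4  70.6  15.4]
blank [438.2  83.1  63.7  47.   32.4] mean [437.   84.7  15.3]
blank [571.4  89.8  41.5  38.9 -22.5] mean [567.7  92.8  15.7]
blank [431.8 179.2  72.9   7.7  -9.1] mean [431.7 179.2  13.7]
blank [599.7 232.7  28.7   7.9  -1.7] mean [595.8 233.8  15.7]
```

View pics/b2.png

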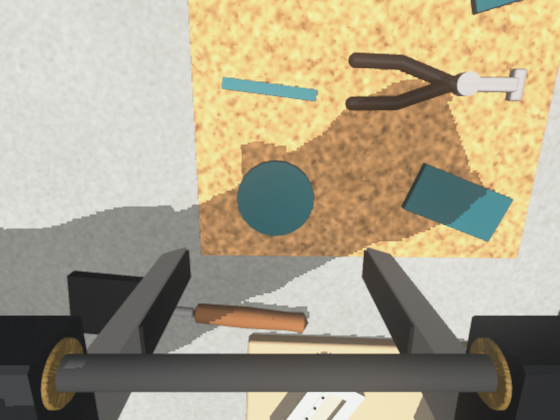

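The disc centre sits at (275.5,198), midway between the fingers.

```bash
sed -i 's/(80,90,30),(105,255,200)/(84,70,20),(110,255,200)/' seg.py; python3 - <<'E'
from meas import *
c=dict(np.load('b2.npz')); print(pt(c,275.5,198,.014),pt(c,275,198)); blanks(c); print('b1');blanks(dict(np.load('board1.npz')))
E
```

```text
[0.43328394 0.09196939 0.014     ] [0.43285907 0.09197075 0.01395471]
blank [589.7  81.3  83.   40.9 -23. ] mean [588.5  82.3  15.6]
blank [434.   90.   63.7  63.3  -3.4] mean [434.   90.9  15.2]
blank [431.7 179.2  73.5   8.1  -9. ] mean [431.6 179.2  13.4]
blank [600.  232.7  29.5   7.9  -1.7] mean [596.  233.8  15.3]
b1
blank [590.2  81.2  82.5  40.6 -23.2] mean [589.6  82.   16.6]
blank [434.2  89.9  63.3  63.  -55.7] mean [434.6  90.7  15.4]
blank [433.  178.9  72.3   7.5  -9.2] mean [432.6 179.   14.2]
blank [606.3 260.7  53.9  53.3 -75.7] mean [605.8 260.   17.2]
blank [445.1 270.8  45.1  42.8  86.6] mean [445.5 270.   17.9]
```

Call:
send_rows:
  rows:
    - [[1,0,0.024,-0.3,0,0,0],[1,0,0.024,-0.4,0,0,0],[1,0,0.024,-0.48,0,0,0],[1,0,0.024,-0.48,0,0,0],[1,0,0.024,-0.48,0,0,0],[0,0,0.024,-0.48,0,0,0],[0,0,0.024,-0.48,0,0,0],[0,0,0.024,-0.48,0,0,0],[0,0,0.024,-0.48,0,0,0],[0,0,0.024,-0.48,0,0,0],[0,0,0.024,-0.48,0,0,0],[0,0,0.024,-0.48,0,0,0],[0,0,0.024,-0.48,0,0,0]]
  grip_force: 20

```text
clock: 4.13
position: [0.4312, 0.0918, 0.0238]
eef_rot: [-0.0, 0.717, 0.697, -0.0]
ft_force: [-0.4, -0.1, -0.4]
gripper_width: 0.472
grip_force: 0.0
```

```bash
python3 - <<'E'
from meas import *
st();c=shot('wrist','g1');blanks(c)
E
```

```text
t4.13 pos [431.2  91.8  23.8] head 88.5 q7 -0.63 w 0.472 g 0.0 F [-0.4 -0.1 -0.4]
blank [582.7  84.4  68.8  41.2 -23. ] mean [575.2  86.5  15.3]
blank [432.4  90.6  64.9  62.3  68.3] mean [433.2  92.4  15.3]
blank [431.5 179.4  73.6   8.3  -9.1] mean [431.2 179.5  12.8]
```

View pics/g1.png

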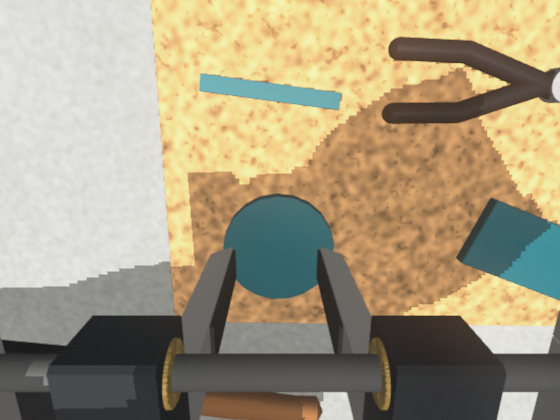

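The tips (236,250) and (318,250) stand over the disc rather than beside it. I'll check the tip height before going on.

```bash
python3 - <<'E'
from meas import *
print(r.tips_ahead)
c=dict(np.load('g1.npz'))
for u,v in((228,253),(225,265),(326,253),(330,265),(210,290),(278,245),(290,200),(300,340)): print(u,v,np.round(pt(c,u,v)*1000,1))
print(np.round(pt(dict(np.load('board1.npz')),175,255)*1000,1))
E
```

```text
0.017
228 253 [407.2 100.7  41. ]
225 265 [407.6 100.7  55.7]
326 253 [457.5  99.6  41.7]
330 265 [457.5  99.5  56.1]
210 290 [404.8 100.9  79.9]
278 245 [432.9  93.8  14.5]
290 200 [440.4 120.9  14.1]
300 340 [4.461e+02 1.750e+01 2.000e-01]
[463.4 101.6 317.3]
```

```bash
python3 - <<'E'
from meas import *
for f,z in(('g1',23.8),('b2',121.1),('wrist0',196.2)):
  c=dict(np.load(f+'.npz'));P=hm(c)*1000
  cols=slice(215,237) if f=='g1' else slice(160,190)
  for v in (246,248,250,252,256,264): 
    q=P[v,cols]; print(f,v,np.round(q[:,2]-z,0).astype(int).tolist())
E
```

```text
g1 246 [-16, -17, -17, -18, -17, -18, -17, -17, -9, -10, -10, -10, -10, -9, -10, -9, -9, -10, -9, -9, -9, -10]
g1 248 [-18, -17, -19, -16, -17, -17, -17, -17, -10, -9, -9, 10, 12, 11, 12, 10, 11, -9, -9, -9, -10, -10]
g1 250 [-17, -18, -18, -18, -18, 14, 14, 15, 14, 13, 14, 14, 13, 13, 13, 14, 12, 11, 11, 9, -8, -10]
g1 252 [16, 17, 16, 16, 16, 16, 17, 16, 17, 15, 16, 16, 16, 16, 16, 17, 13, 13, 13, 12, -9, -9]
g1 256 [21, 22, 22, 21, 21, 21, 21, 23, 21, 22, 22, 22, 20, 21, 20, 19, 16, 17, 15, 12, -10, -9]
g1 264 [31, 31, 31, 31, 32, 32, 31, 31, 30, 32, 31, 32, 28, 28, 28, 29, 26, 22, 18, 14, 9, -10]
b2 246 [-120, -121, -120, -119, -121, -121, -121, -122, -120, -121, -121, -121, -120, -122, -121, -121, -121, -121, -120, -120, -121, -122, -120, -121, -121, -121, -121, -120, -120, -122]
b2 248 [-121, -121, -120, -121, -122, -120, -121, -121, -121, -120, -121, -121, -120, -121, -121, -121, -120, -121, -121, 10, 11, 10, 10, 11, 10, 11, -120, -122, -121, -121]
b2 250 [-122, -121, -120, -120, -120, -121, -121, -121, -121, -121, -121, -121, 13, 14, 13, 14, 14, 13, 14, 13, 14, 13, 14, 14, 12
[... 658 characters left out ...]
97, -196, -196, -196, -196, -196, -195, -195, -196, -196, -196, -194, -195, -196, 11, 11, 11, 12, 11, 12, 9, -198, -196, -196, -197]
wrist0 250 [-195, -196, -194, -196, -196, -195, -196, -195, -195, -196, -196, -195, 14, 15, 14, 14, 12, 14, 15, 13, 14, 13, 14, 14, 11, 10, 10, 10, 9, -196]
wrist0 252 [-198, -195, -194, -195, -197, -195, 16, 17, 16, 17, 16, 17, 17, 16, 16, 16, 16, 16, 17, 17, 16, 16, 16, 13, 13, 12, 12, 12, 9, -197]
wrist0 256 [22, 21, 21, 21, 20, 22, 21, 21, 22, 21, 21, 22, 22, 21, 22, 22, 21, 22, 22, 21, 21, 19, 18, 18, 19, 16, 15, 13, 10, -195]
wrist0 264 [31, 31, 32, 31, 31, 31, 31, 31, 31, 31, 31, 30, 31, 30, 31, 30, 28, 28, 28, 26, 26, 26, 23, 21, 20, 17, 15, 13, 13, 10]
```

The depth shows the fingertips about 9 mm *behind* the TCP (tip z ≈ TCP z + 9 mm), not 17 mm ahead as the text says. That fits the missing contact. I'll use the measured value: open, lower so the tips sit about 9 mm above the bench, and close.

Call:
send_rows:
  rows:
    - [[0.85,0.008,-0.002,0,0,0,0],[0.85,0.008,-0.002,0,0,0,0],[0.85,0.008,-0.002,0,0,0,0],[0.85,0.008,-0.002,0,0,0,0],[0.85,0.008,-0.002,-0.03,0,0,0],[0.85,0.008,-0.002,-0.06,0,0,0],[0.85,0.008,-0.002,-0.09,0,0,0],[0.85,0.008,-0.002,-0.115,0,0,0],[0.85,0.008,-0.002,-0.115,0,0,0]]

```text
clock: 4.93
position: [0.432, 0.0914, -0.0005]
eef_rot: [-0.001, 0.717, 0.698, -0.001]
ft_force: [-0.4, -0.4, 0.0]
gripper_width: 0.847
grip_force: 0.0
```

```bash
python3 - <<'E'
from meas import *
st();c=shot('wrist','g2');P=hm(c)*1000
f=(abs(P[...,0]-432)<75)&(P[...,1]>80)&(P[...,1]<103)&(abs(P[...,0]-432)>36)&(P[...,2]<40)
V,U=np.nonzero(f&(P[...,2]>17)); print(P[V,U][:,2].min(), [P[V,U][np.argsort(P[V,U][:,2])[:5]].round(1)])
blanks(c)
E
```

```text
t4.93 pos [432.   91.4  -0.5] head 88.5 q7 -0.67 w 0.847 g 0.0 F [-0.4 -0.4  0. ]
17.028518162191308 [array([[382.4, 101. ,  17. ],
       [474.4,  99.1,  17. ],
       [381.4, 101. ,  17.1],
       [392.1,  99.7,  17.1],
       [392.4,  98. ,  17.1]])]
blank [573.   88.6  48.1  41.3 -23. ] mean [565.9  89.4  14.8]
blank [433.5  90.2  64.5  64.1  -1.6] mean [433.5  91.9  15. ]
blank [431.4 179.5  73.6   8.4  -9.1] mean [431.1 179.6  12.7]
```

No contact, and the tips are where expected. Close on the disc.

Call:
send_rows:
  rows:
    - [[0,0.004,0,0,0,0,0],[0,0.004,0,0,0,0,0],[0,0.004,0,0,0,0,0],[0,0.004,0,0,0,0,0],[0,0.004,0,0,0,0,0],[0,0.004,0,0,0,0,0]]
  grip_force: 20

```text
clock: 5.48
position: [0.4337, 0.0914, 0.0009]
eef_rot: [0.0, 0.717, 0.697, 0.0]
ft_force: [0.1, -0.1, 1.7]
gripper_width: 0.691
grip_force: 20.0
```

Call:
send_rows:
  rows:
    - [[0,0,0,0.2,0,0,0],[0,0,0,0.4,0,0,0],[0,0.05,-0.2,0.5,0,0,0],[0,0.095,-0.4,0.5,0,0,0],[0,0.095,-0.6,0.5,0,0,0],[0,0.095,-0.8,0.5,0,0,0],[0,0.095,-1,0.5,0,0,0],[0,0.095,-1,0.5,0,0,0]]

```text
clock: 6.15
position: [0.4518, -0.1159, 0.1006]
eef_rot: [0.001, 0.719, 0.695, -0.001]
ft_force: [-0.1, -0.9, -1.2]
gripper_width: 0.693
grip_force: 20.0
```

Call:
send_rows:
  rows:
    - [[0,0,-0.2,0,0,0,0],[0,0,-0.4,0,0,0,0],[0,0,-0.6,0,0,0,0],[0,0,-0.7,0,0,0,0],[0,0,-0.7,0,0,0,0],[0,0,-0.7,0,0,0,0]]

```text
clock: 6.65
position: [0.4522, -0.2493, 0.1004]
eef_rot: [-0.0, 0.717, 0.697, -0.0]
ft_force: [-0.4, 1.0, -1.0]
gripper_width: 0.695
grip_force: 20.0
```

```bash
python3 - <<'E'
from meas import *
st();c=shot('wrist','p1');moulds(c)
E
```

```text
t6.65 pos [ 452.2 -249.3  100.4] head 88.3 q7 0.23 w 0.695 g 20.0 F [-0.4  1.  -1. ]
mould rect [ 583.3 -272.2   51.7   50.8    5.1] mean [ 582.7 -271.1] z 45.1
mould rect [ 453.9 -233.1   71.3   36.   176.8] mean [ 453.8 -228.8] z 45.3
mould rect [ 525.8 -191.2   21.1   20.7   26.1] mean [ 526.2 -191.4] z 41.3
mould rect [ 602.2 -129.4   61.5   46.5  165.2] mean [ 600.2 -136.4] z 45.3
mould rect [ 457.7 -123.1   65.3   48.2   57.4] mean [ 455.3 -132.1] z 45.4
```

View pics/p1.png

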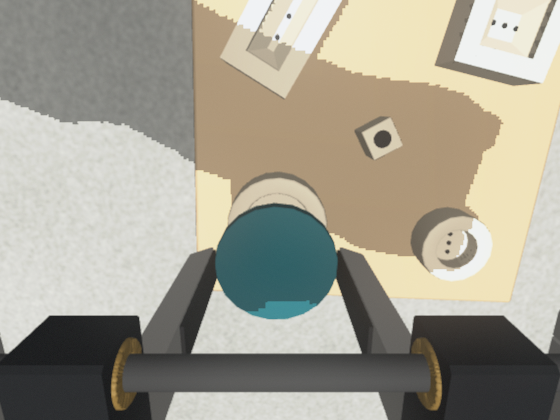

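The held disc (276,261) hangs just behind the large mould, at (277,215), as perspective should make it. Lower, release and lift.

Call:
send_rows:
  rows:
    - [[0,0.006,-0.004,-0.12,0,0,0],[0,0.006,-0.004,-0.21,0,0,0],[0,0.006,-0.004,-0.26,0,0,0],[0,0.006,-0.004,-0.285,0,0,0],[0,0.006,-0.004,-0.298,0,0,0],[0,0.006,-0.004,-0.298,0,0,0],[0,0.006,-0.004,-0.298,0,0,0]]

```text
clock: 7.28
position: [0.4542, -0.2493, 0.0418]
eef_rot: [0.0, 0.716, 0.698, 0.0]
ft_force: [-0.0, -0.5, -0.6]
gripper_width: 0.695
grip_force: 20.0
```

Call:
send_rows:
  rows:
    - [[0.85,0,0,0,0,0,0],[0.85,0,0,0,0,0,0],[0.85,0,0,0,0,0,0],[0.85,0,0,0.05,0,0,0],[0.85,0,0,0.2,0,0,0],[0.6,0,0,0.35,0,0,0],[0.6,0,0,0.35,0,0,0]]

```text
clock: 7.87
position: [0.4561, -0.2503, 0.1167]
eef_rot: [0.003, 0.717, 0.698, 0.001]
ft_force: [-0.1, -0.8, 0.7]
gripper_width: 0.741
grip_force: 0.0
```

```bash
cat >> meas.py <<'E'
def placed(c):
  for k in blobs(c,'blank'):
    w=world(c,k,.053)
    if w[1]<-.04*1000: print('placed',np.round(w,1))
E
python3 - <<'E'
from meas import *
st();c=shot('wrist','p2');placed(c);moulds(c); c=shot('top','t2');placed(c)
E
```

```text
t7.87 pos [ 456.1 -250.3  116.7] head 88.5 q7 0.24 w 0.741 g 0.0 F [-0.1 -0.8  0.7]
placed [ 455.5 -250.4   64.3   63.7   88.3]
mould rect [ 583.1 -272.3   51.7   50.9  107.5] mean [ 582.7 -271.1] z 45.1
mould rect [ 450.6 -247.6   71.2   63.3   37.3] mean [ 441.3 -235.6] z 45.0
mould rect [ 526.  -191.4   21.3   21.1   25.9] mean [ 526.4 -190.9] z 41.3
mould rect [ 602.7 -127.    62.1   52.   166.2] mean [ 602.9 -133.4] z 45.3
mould rect [ 458.6 -121.7   68.7   48.1   57.4] mean [ 456.  -130.7] z 45.4
placed [ 451.6 -241.2   57.8   41.7   -0.9]
placed [ 303.7 -390.5  423.9  190.1   -3.6]
placed [ 886.2 -140.   333.5    9.6   89.8]
placed [ 918.8 -147.4  343.5    7.2   89.8]
```

Large round is set about 2 mm from centre. Next: the small round.

Call:
send_rows:
  rows:
    - [[0.7,0,0.2,0,0,0,0],[0.7,0,0.4,0,0,0,0],[0.7,0,0.6,0,0,0,0],[0.7,0,0.8,0,0,0,0],[0.7,0,1,0,0,0,0]]

```text
clock: 8.38
position: [0.4528, -0.0477, 0.1108]
eef_rot: [-0.0, 0.717, 0.697, -0.0]
ft_force: [2.5, -0.8, 1.5]
gripper_width: 0.701
grip_force: 0.0
```

Call:
send_rows:
  rows:
    - [[0.7,0,0.2,0,0,0,0],[0.7,0,0.4,0,0,0,0],[0.7,0,0.6,0,0,0,0],[0.7,0,0.8,0,0,0,0],[0.7,0,1,0,0,0,0]]

```text
clock: 8.8
position: [0.4529, 0.1523, 0.1108]
eef_rot: [-0.0, 0.717, 0.697, -0.0]
ft_force: [0.8, -0.4, -0.3]
gripper_width: 0.7
grip_force: 0.0
```

Call:
send_rows:
  rows:
    - [[0.7,-0.05,0.2,0,0,0,0],[0.7,-0.05,0.4,0,0,0,0],[0.7,-0.05,0.6,0,0,0,0],[0.7,-0.05,0.6,0,0,0,0],[0.7,-0.05,0.6,0,0,0,0],[0.7,-0.05,0.6,0,0,0,0]]

```text
clock: 9.3
position: [0.4433, 0.2701, 0.1105]
eef_rot: [-0.0, 0.716, 0.698, -0.001]
ft_force: [0.6, -1.1, -0.9]
gripper_width: 0.7
grip_force: 0.0
```

```bash
python3 - <<'E'
from meas import *
st();c=shot('wrist','b3');blanks(c)
E
```

```text
t9.30 pos [443.3 270.1 110.5] head 88.5 q7 -0.91 w 0.700 g 0.0 F [ 0.6 -1.1 -0.9]
blank [431.7 180.6  73.1   8.5  -8.9] mean [431.4 179.7  12.7]
blank [444.5 270.7  43.7  43.   88.4] mean [444.4 271.6  14.8]
blank [605.7 260.9  53.4  53.3  14.4] mean [604.9 262.1  15.8]
```

Call:
send_rows:
  rows:
    - [[0.7,0.006,0.004,-0.2,0,0,0],[0.7,0.006,0.004,-0.38,0,0,0],[0.7,0.006,0.004,-0.48,0,0,0],[0.7,0.006,0.004,-0.53,0,0,0],[0.7,0.006,0.004,-0.55,0,0,0],[0.7,0.006,0.004,-0.55,0,0,0],[0,0.006,0.004,-0.55,0,0,0],[0,0.006,0.004,-0.55,0,0,0],[0,0.006,0.004,-0.55,0,0,0],[0,0.006,0.004,-0.55,0,0,0],[0,0.006,0.004,-0.55,0,0,0],[0,0.006,0.004,-0.55,0,0,0]]

```text
clock: 10.35
position: [0.4455, 0.2716, 0.002]
eef_rot: [0.0, 0.717, 0.697, 0.001]
ft_force: [-1.2, -1.7, 9.5]
gripper_width: 0.478
grip_force: 20.0
```

Call:
send_rows:
  rows:
    - [[0,0,0,0.15,0,0,0],[0,0,0,0.35,0,0,0],[0,0,-0.2,0.5,0,0,0],[0,0,-0.4,0.5,0,0,0],[0,0,-0.6,0.5,0,0,0],[0,0,-0.8,0.5,0,0,0],[0,0,-1,0.5,0,0,0]]

```text
clock: 10.93
position: [0.4447, 0.0698, 0.1018]
eef_rot: [0.001, 0.717, 0.698, 0.0]
ft_force: [1.9, -0.0, -0.8]
gripper_width: 0.473
grip_force: 20.0
```

Call:
send_rows:
  rows:
    - [[0,0.1,-0.2,0,0,0,0],[0,0.2,-0.4,0,0,0,0],[0,0.3,-0.6,0,0,0,0],[0,0.4,-0.8,0,0,0,0],[0,0.5,-1,0,0,0,0]]

```text
clock: 11.35
position: [0.5387, -0.117, 0.1016]
eef_rot: [0.0, 0.717, 0.697, -0.0]
ft_force: [0.2, 1.2, 0.1]
gripper_width: 0.476
grip_force: 20.0
```

Call:
send_rows:
  rows:
    - [[0,0.1,-0.2,0,0,0,0],[0,0.19,-0.4,0,0,0,0],[0,0.19,-0.6,0,0,0,0],[0,0.19,-0.71,0,0,0,0],[0,0.19,-0.71,0,0,0,0],[0,0.19,-0.71,0,0,0,0],[0,0.19,-0.71,0,0,0,0]]

```text
clock: 11.93
position: [0.5762, -0.2559, 0.1013]
eef_rot: [-0.0, 0.716, 0.698, 0.0]
ft_force: [-0.0, -0.9, -0.2]
gripper_width: 0.475
grip_force: 20.0
```

```bash
python3 - <<'E'
from meas import *
s=st();c=shot('wrist','p3')
for k in blobs(c,'blank'): print(np.round(world(c,k,s['position'][2]+.012),1))
moulds(c)
E
```

```text
t11.93 pos [ 576.2 -255.9  101.3] head 88.5 q7 0.11 w 0.475 g 20.0 F [-0.  -0.9 -0.2]
[ 577.2 -256.2   44.6   44.4  -63.9]
[ 486.9 -230.8   48.8   48.4   -1.6]
mould rect [ 590.9 -258.6   48.    20.3  148.8] mean [ 592.8 -256.3] z 45.1
mould rect [ 461.6 -247.2   71.    53.1  112.8] mean [ 472.1 -239.7] z 44.9
mould rect [ 526.6 -191.3   21.3   21.3  116.5] mean [ 526.3 -190.8] z 41.4
mould rect [ 602.2 -129.7   60.3   45.4  165.2] mean [ 602.7 -136.8] z 45.4
mould rect [ 457.1 -124.    63.4   50.    57.4] mean [ 455.8 -133.3] z 45.3
```

View pics/p3.png

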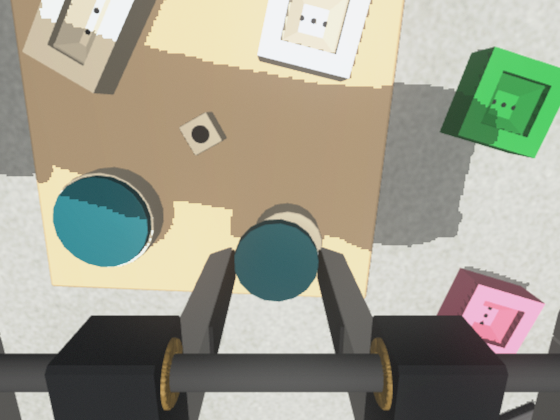

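The held small disc is at (276,261) and the small mould shows behind it at (295,235). Shift 6 mm in x and −15.5 mm in y, then lower and release.

Call:
send_rows:
  rows:
    - [[0,0.03,-0.077,0,0,0,0],[0,0.03,-0.077,-0.12,0,0,0],[0,0.03,-0.077,-0.21,0,0,0],[0,0.03,-0.077,-0.26,0,0,0],[0,0.03,-0.077,-0.285,0,0,0],[0,0.03,-0.077,-0.298,0,0,0],[0,0.03,-0.077,-0.298,0,0,0],[0,0.03,-0.077,-0.298,0,0,0]]

```text
clock: 12.65
position: [0.5827, -0.272, 0.0424]
eef_rot: [0.0, 0.716, 0.698, 0.0]
ft_force: [-0.2, 0.1, 0.7]
gripper_width: 0.478
grip_force: 20.0
```

Call:
send_rows:
  rows:
    - [[0.7,0,0,0,0,0,0],[0.7,0,0,0,0,0,0],[0.7,0,0,0,0,0,0],[0.7,0,0,0.05,0,0,0],[0.7,0,0,0.2,0,0,0],[0.7,0,0,0.35,0,0,0],[0.7,0,0,0.35,0,0,0]]

```text
clock: 13.23
position: [0.5848, -0.2728, 0.1179]
eef_rot: [0.003, 0.717, 0.698, 0.001]
ft_force: [1.5, 0.8, 0.8]
gripper_width: 0.701
grip_force: 0.0
```

```bash
python3 - <<'E'
from meas import *
st();c=shot('wrist','p4');placed(c);moulds(c)
E
```

```text
t13.23 pos [ 584.8 -272.8  117.9] head 88.5 q7 0.13 w 0.701 g 0.0 F [1.5 0.8 0.8]
placed [ 584.  -272.3   43.7   43.5   -1.7]
placed [ 455.5 -250.5   65.3   64.8   -1.7]
mould rect [ 584.9 -270.2   51.5   46.5  150.7] mean [ 588.9 -260.7] z 45.0
mould rect [ 461.  -248.8   71.1   55.3  103.3] mean [ 473.4 -243.4] z 44.9
mould rect [ 526.7 -191.4   21.5   20.8   26.7] mean [ 526.4 -191.5] z 41.4
mould rect [ 600.4 -136.3   60.4   32.2  166. ] mean [ 601.9 -142.3] z 45.4
mould rect [ 453.1 -130.1   50.2   48.3  147.4] mean [ 453.3 -139.9] z 45.3
```

Small round is well centred. Next: the oblong, whose long axis lies at −23°, so heading 157°.

Call:
send_rows:
  rows:
    - [[0.7,0,0.2,0,0,0,0.03],[0.7,0,0.4,0,0,0,0.07],[0.7,0,0.6,0,0,0,0.11],[0.7,0,0.8,0,0,0,0.15],[0.7,0,1,0,0,0,0.19],[0.7,0,1,0,0,0,0.19]]

```text
clock: 13.78
position: [0.5817, -0.0635, 0.112]
eef_rot: [-0.001, 0.472, 0.881, 0.001]
ft_force: [-0.8, 0.7, 0.2]
gripper_width: 0.701
grip_force: 0.0
```

Call:
send_rows:
  rows:
    - [[0.7,0.03,0.2,0,0,0,0.03],[0.7,0.03,0.4,0,0,0,0.07],[0.7,0.03,0.6,0,0,0,0.11],[0.7,0.03,0.77,0,0,0,0.15],[0.7,0.03,0.77,0,0,0,0.19],[0.7,0.03,0.77,0,0,0,0.19],[0.7,0.03,0.77,0,0,0,0.19],[0.7,0.03,0.77,0,0,0,0.19]]

```text
clock: 14.45
position: [0.5882, 0.0804, 0.1113]
eef_rot: [-0.0, 0.204, 0.979, -0.0]
ft_force: [-0.5, -0.2, 0.7]
gripper_width: 0.699
grip_force: 0.0
```

```bash
python3 - <<'E'
from meas import *
st();c=shot('wrist','b4');blanks(c)
E
```

```text
t14.45 pos [588.2  80.4 111.3] head 156.5 q7 0.58 w 0.699 g 0.0 F [-0.5 -0.2  0.7]
blank [589.9  82.6  82.9  41.1 -23. ] mean [588.1  83.4  15. ]
blank [606.3 261.8  53.3  53.2 -75.8] mean [605.1 261.2  15.8]
blank [465.7 174.4   8.7   6.3  66.4] mean [465.1 174.9  12. ]
```

Call:
send_rows:
  rows:
    - [[0.7,0.007,0.009,-0.2,0,0,0.003],[0.7,0.007,0.009,-0.38,0,0,0.003],[0.7,0.007,0.009,-0.48,0,0,0.003],[0.7,0.007,0.009,-0.53,0,0,0.003],[0.7,0.007,0.009,-0.549,0,0,0.003],[0.7,0.007,0.009,-0.549,0,0,0.003],[0,0.007,0.009,-0.549,0,0,0.003],[0,0.007,0.009,-0.549,0,0,0.003],[0,0.007,0.009,-0.549,0,0,0.003],[0,0.007,0.009,-0.549,0,0,0.003],[0,0.007,0.009,-0.549,0,0,0.003],[0,0.007,0.009,-0.549,0,0,0.003]]
  grip_force: 25

```text
clock: 15.5
position: [0.59, 0.0837, 0.0025]
eef_rot: [0.001, 0.196, 0.981, -0.0]
ft_force: [-0.9, -1.5, 7.7]
gripper_width: 0.439
grip_force: 25.0
```

Call:
send_rows:
  rows:
    - [[0,0,0,0.15,0,0,0],[0,0,0,0.35,0,0,0],[0,0,0,0.5,0,0,-0.03],[0,-0.05,-0.1,0.5,0,0,-0.07],[0,-0.1,-0.2,0.5,0,0,-0.11],[0,-0.16,-0.3,0.5,0,0,-0.15],[0,-0.22,-0.4,0.5,0,0,-0.19],[0,-0.28,-0.5,0.5,0,0,-0.23],[0,-0.34,-0.6,0.5,0,0,-0.27],[0,-0.4,-0.7,0.5,0,0,-0.31],[0,-0.46,-0.8,0.5,0,0,-0.35],[0,-0.52,-0.9,0.5,0,0,-0.39],[0,-0.58,-0.977,0.5,0,0,-0.43],[0,-0.63,-0.977,0.5,0,0,-0.47],[0,-0.63,-0.977,0.5,0,0,-0.51],[0,-0.63,-0.977,0.5,0,0,-0.556],[0,-0.63,-0.977,0.5,0,0,-0.556],[0,-0.63,-0.977,0.5,0,0,-0.556],[0,-0.63,-0.977,0.5,0,0,-0.556]]

```text
clock: 17.08
position: [0.4635, -0.1115, 0.1019]
eef_rot: [0.0, 0.877, 0.48, 0.0]
ft_force: [-0.5, 0.3, -0.5]
gripper_width: 0.44
grip_force: 25.0
```

```bash
python3 - <<'E'
from meas import *
s=st();c=shot('wrist','p5')
for k in blobs(c,'blank'): print(np.round(world(c,k,s['position'][2]+.012),1))
moulds(c)
E
```

```text
t17.08 pos [ 463.5 -111.5  101.9] head 57.4 q7 -0.56 w 0.440 g 25.0 F [-0.5  0.3 -0.5]
[ 447.7 -206.2   10.6    7.4  -32.6]
[ 564.  -214.2   33.6   33.   -71.2]
[ 465.1 -112.    83.7   41.4   57.6]
mould rect [ 418.9 -259.3    0.     0.     0. ] mean [ 418.9 -259.3] z 44.8
mould rect [ 438.7 -219.4   18.3    4.1   27.7] mean [ 439.6 -219.1] z 44.5
mould rect [ 582.1 -264.4   50.7   36.8   10.2] mean [ 580.4 -255.5] z 44.9
mould rect [ 526.1 -190.9   21.1   20.8  118.4] mean [ 526.8 -190.6] z 41.3
mould rect [484.8 -80.9  47.9  15.3 147.2] mean [485.2 -80.1] z 45.3
mould rect [ 604.1 -122.5   61.4   60.6  165.3] mean [ 604.5 -121.1] z 45.3
```

View pics/p5.png

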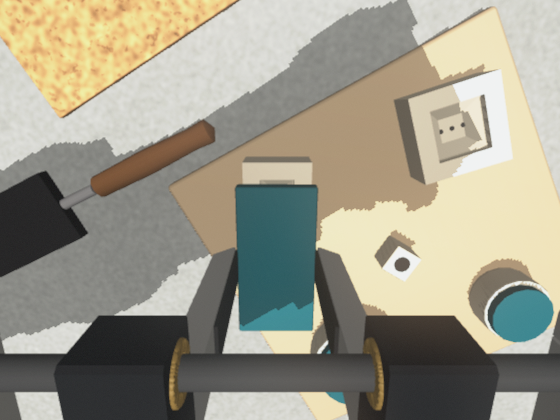

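The oblong blank (276,258) lines up with its mould (visible at (277,170)). Lower and release.

Call:
send_rows:
  rows:
    - [[0,-0.002,0,-0.12,0,0,0],[0,-0.002,0,-0.21,0,0,0],[0,-0.002,0,-0.26,0,0,0],[0,-0.002,0,-0.285,0,0,0],[0,-0.002,0,-0.299,0,0,0],[0,-0.002,0,-0.299,0,0,0],[0,-0.002,0,-0.299,0,0,0]]

```text
clock: 17.72
position: [0.4635, -0.1117, 0.0425]
eef_rot: [0.0, 0.877, 0.48, 0.0]
ft_force: [-0.2, 1.1, -1.0]
gripper_width: 0.436
grip_force: 25.0
```

Call:
send_rows:
  rows:
    - [[0.65,0,0,0,0,0,0],[0.65,0,0,0,0,0,0],[0.65,0,0,0,0,0,0],[0.65,0,0,0.05,0,0,0],[0.65,0,0,0.2,0,0,0],[0.65,0,0,0.35,0,0,0],[0.75,0,0,0.35,0,0,0]]

```text
clock: 18.3
position: [0.4656, -0.1119, 0.1172]
eef_rot: [0.002, 0.877, 0.48, 0.002]
ft_force: [1.5, 0.5, 1.1]
gripper_width: 0.692
grip_force: 0.0
```

```bash
python3 - <<'E'
from meas import *
st();c=shot('wrist','p6');placed(c);moulds(c)
E
```

```text
t18.30 pos [ 465.6 -111.9  117.2] head 57.3 q7 -0.55 w 0.692 g 0.0 F [1.5 0.5 1.1]
placed [ 454.9 -228.3   38.4   25.8  -33. ]
placed [ 586.1 -270.7   45.1   37.7  -51.6]
placed [ 465.  -112.8   83.2   40.9   57.2]
mould rect [ 446.1 -220.2   47.6   11.6   12.2] mean [ 448.3 -219.2] z 44.9
mould rect [ 583.9 -260.7   50.8   30.1  176.9] mean [ 581.7 -254.7] z 44.9
mould rect [ 526.1 -190.4   21.5   20.5   25.7] mean [ 526.2 -190.4] z 41.3
mould rect [ 464.6 -112.3   90.1   48.1   57.3] mean [ 474.5 -102.1] z 45.4
mould rect [ 604.2 -122.5   61.2   60.5  165.1] mean [ 604.4 -121.1] z 45.3
```

Oblong is set. Last: the square.

Call:
send_rows:
  rows:
    - [[0.75,0,0.2,0,0,0,0.03],[0.75,0.07,0.4,0,0,0,0.07],[0.75,0.14,0.6,0,0,0,0.11],[0.75,0.21,0.8,0,0,0,0.15],[0.75,0.3,1,0,0,0,0.19]]

```text
clock: 18.77
position: [0.5212, 0.0864, 0.1122]
eef_rot: [0.0, 0.696, 0.718, -0.0]
ft_force: [0.9, -2.0, 0.4]
gripper_width: 0.749
grip_force: 0.0
```

Call:
send_rows:
  rows:
    - [[0.75,0.1,0.2,0,0,0,0.03],[0.75,0.2,0.4,0,0,0,0.07],[0.75,0.3,0.6,0,0,0,0.07],[0.75,0.4,0.8,0,0,0,0.07],[0.75,0.41,0.865,0,0,0,0.07],[0.75,0.41,0.865,0,0,0,0.07],[0.75,0.41,0.865,0,0,0,0.07],[0.75,0.41,0.865,0,0,0,0.07]]

```text
clock: 19.43
position: [0.603, 0.2566, 0.1115]
eef_rot: [-0.0, 0.616, 0.788, -0.001]
ft_force: [0.5, -0.6, -0.0]
gripper_width: 0.747
grip_force: 0.0
```

```bash
python3 - <<'E'
from meas import *
st();c=shot('wrist','b5');blanks(c)
E
```

```text
t19.43 pos [603.  256.6 111.5] head 104.0 q7 -0.52 w 0.747 g 0.0 F [ 0.5 -0.6 -0. ]
blank [433.4 181.9  74.4  10.9  -9. ] mean [431.3 181.5  13.1]
blank [606.5 261.5  52.9  52.6 -76.1] mean [607.1 261.5  14.9]
```

Heading matches the blank's sides. Shift +3.3 mm and +4.9 mm, lower, and grip.

Call:
send_rows:
  rows:
    - [[0.75,0.017,0.024,-0.2,0,0,0],[0.75,0.017,0.024,-0.38,0,0,0],[0.75,0.017,0.024,-0.48,0,0,0],[0.75,0.017,0.024,-0.53,0,0,0],[0.75,0.017,0.024,-0.548,0,0,0],[0.75,0.017,0.024,-0.548,0,0,0],[0,0.017,0.024,-0.548,0,0,0],[0,0.017,0.024,-0.548,0,0,0],[0,0.017,0.024,-0.548,0,0,0],[0,0.017,0.024,-0.548,0,0,0],[0,0.017,0.024,-0.548,0,0,0],[0,0.017,0.024,-0.548,0,0,0]]

```text
clock: 20.48
position: [0.6075, 0.2623, 0.0036]
eef_rot: [0.001, 0.616, 0.788, 0.001]
ft_force: [-0.9, -2.1, 8.4]
gripper_width: 0.566
grip_force: 25.0
```

Call:
send_rows:
  rows:
    - [[0,0,0,0.15,0,0,0],[0,0,0,0.35,0,0,0],[0,0,-0.2,0.5,0,0,-0.03],[0,0,-0.4,0.5,0,0,-0.06],[0,0,-0.6,0.5,0,0,-0.09],[0,0,-0.8,0.5,0,0,-0.12],[0,0,-1,0.5,0,0,-0.161]]

```text
clock: 21.07
position: [0.6067, 0.0604, 0.1032]
eef_rot: [0.0, 0.794, 0.609, 0.0]
ft_force: [0.8, 0.8, -0.8]
gripper_width: 0.562
grip_force: 25.0
```

Call:
send_rows:
  rows:
    - [[0,-0.015,-0.2,0,0,0,0],[0,-0.015,-0.4,0,0,0,0],[0,-0.015,-0.6,0,0,0,0],[0,-0.015,-0.8,0,0,0,0],[0,-0.015,-0.92,0,0,0,0],[0,-0.015,-0.92,0,0,0,0],[0,-0.015,-0.92,0,0,0,0],[0,-0.015,-0.92,0,0,0,0]]

```text
clock: 21.73
position: [0.6039, -0.1205, 0.1027]
eef_rot: [-0.0, 0.792, 0.61, 0.0]
ft_force: [-0.7, 1.2, -0.2]
gripper_width: 0.56
grip_force: 25.0
```

```bash
python3 - <<'E'
from meas import *
s=st();c=shot('wrist','p7')
for k in blobs(c,'blank'): print(np.round(world(c,k,s['position'][2]+.011),1))
moulds(c)
E
```

```text
t21.73 pos [ 603.9 -120.5  102.7] head 75.2 q7 -0.35 w 0.560 g 25.0 F [-0.7  1.2 -0.2]
[ 593.5 -216.7   32.5   19.8  -14.8]
[ 605.1 -120.8   53.    52.6  -14.8]
[507.  -94.5  64.3  31.9  57.1]
mould rect [ 583.2 -274.    50.4   13.3  164.7] mean [ 590.1 -275.3] z 45.1
mould rect [ 536.7 -194.3    5.     3.2  131.6] mean [ 536.1 -194. ] z 41.5
mould rect [ 465.  -111.5   88.6   48.6   57.3] mean [ 485.4 -105.3] z 45.3
mould rect [ 609.3 -102.2   60.2   19.2  165. ] mean [ 609.8 -100.4] z 45.3
```

View pics/p7.png

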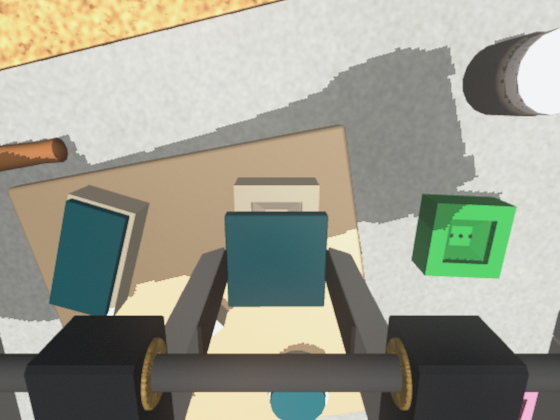

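The square blank (276,258) is aligned with its mould (277,190). Nudge about 1.5 mm, lower and release.

Call:
send_rows:
  rows:
    - [[0,-0.005,-0.007,-0.12,0,0,0],[0,-0.005,-0.007,-0.21,0,0,0],[0,-0.005,-0.007,-0.26,0,0,0],[0,-0.005,-0.007,-0.285,0,0,0],[0,-0.005,-0.007,-0.3,0,0,0],[0,-0.005,-0.007,-0.3,0,0,0],[0,-0.005,-0.007,-0.3,0,0,0]]

```text
clock: 22.37
position: [0.6033, -0.1225, 0.0431]
eef_rot: [0.0, 0.792, 0.61, 0.0]
ft_force: [-0.3, 0.2, 0.4]
gripper_width: 0.565
grip_force: 25.0
```

Call:
send_rows:
  rows:
    - [[0.75,0,0,0,0,0,0],[0.75,0,0,0,0,0,0],[0.75,0,0,0,0,0,0],[0.75,0,0,0.05,0,0,0],[0.75,0,0,0.2,0,0,0],[0.75,0,0,0.4,0,0,0],[0.75,-0.2,0,0.6,0,0,0],[0.75,-0.4,0,0.8,0,0,0],[0.75,-0.4,-0.3,0.9,0,0,0],[0.75,-0.4,-0.5,0.9,0,0,0],[0.75,-0.4,-0.7,0.9,0,0,0],[0.75,-0.4,-0.7,0.9,0,0,0],[0.75,-0.4,-0.7,0.9,0,0,0]]

```text
clock: 23.45
position: [0.5214, -0.2693, 0.2236]
eef_rot: [0.001, 0.794, 0.607, -0.0]
ft_force: [0.2, 0.5, -0.9]
gripper_width: 0.75
grip_force: 0.0
```

```bash
python3 - <<'E'
from meas import *
st();c=shot('wrist','end');placed(c);moulds(c);P=hm(c)*1000
for k in blobs(c,'blank'):
  q=np.zeros(P.shape[:2],np.uint8);cv2.drawContours(q,[k],-1,1,-1);p=P[cv2.erode(q,np.ones((7,7)))>0]
  A=np.c_[p[:,:2],np.ones(len(p))];s=np.linalg.lstsq(A,p[:,2],rcond=None)[0]; print(p.mean(0).round(1),'tilt deg',np.degrees(np.hypot(*s[:2])).round(2))
E
```

```text
t23.45 pos [ 521.4 -269.3  223.6] head 74.8 q7 0.00 w 0.750 g 0.0 F [ 0.2  0.5 -0.9]
placed [ 455.8 -251.1   64.2   64.   -63.6]
placed [ 583.9 -273.    43.5   43.1  -15.3]
placed [ 602.6 -133.    52.7   35.8  -15.3]
placed [ 466.1 -112.9   83.7   41.8   57.3]
mould rect [ 453.3 -250.6   70.9   70.2   71.5] mean [ 458.4 -248.2] z 44.9
mould rect [ 583.7 -271.7   51.2   50.4  167.1] mean [ 583.7 -264.4] z 45.0
mould rect [ 525.8 -191.6   20.9   20.6   28.6] mean [ 527.8 -191.8] z 41.4
mould rect [ 601.6 -132.3   60.3   39.6  165. ] mean [ 595.4 -139.5] z 45.4
mould rect [ 464.7 -112.6   89.8   48.4   57.2] mean [ 473.7 -128.6] z 45.4
[ 456.3 -250.2   55.1] tilt deg 42.89
[ 583.4 -272.1   55.9] tilt deg 92.91
[ 602.4 -131.7   55.4] tilt deg 66.48
[ 466.8 -113.2   54.5] tilt deg 47.0
```

View pics/end.png

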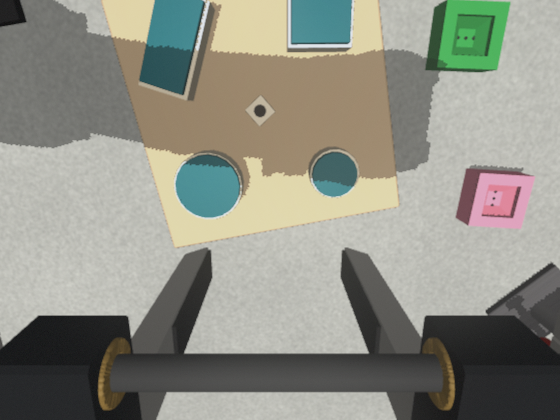

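All four blanks look flat on their moulds; the square is cut off at the image top, around (320,20). The tilt numbers look like fit outliers, so I'll check them robustly, using the top view too.

```bash
python3 - <<'E'
from meas import *
C={'w':dict(np.load('end.npz')),'t':shot('top','tend')}
for n,c in C.items():
  P=hm(c)*1000
  for x,y in((454,-250.5),(584,-272),(604,-123),(465,-112.5)):
    q=(np.hypot(P[...,0]-x,P[...,1]-y)<17)&(P[...,2]<65)&(P[...,2]>35);p=P[q]
    for _ in range(2):
      A=np.c_[p[:,:2],np.ones(len(p))];s=np.linalg.lstsq(A,p[:,2],rcond=None)[0];p=p[abs(A@s-p[:,2])<4]
    print(n,x,y,len(p),'z',np.median(p[:,2]).round(1),'tilt',np.degrees(np.hypot(*s[:2])).round(2))
placed(C['t'])
E
```

```text
w 454 -250.5 846 z 53.3 tilt 0.16
w 584 -272 871 z 53.3 tilt 0.1
w 604 -123 988 z 53.5 tilt 0.34
w 465 -112.5 1187 z 53.5 tilt 0.22
t 454 -250.5 153 z 53.0 tilt 0.55
t 584 -272 156 z 53.1 tilt 1.54
t 604 -123 145 z 53.2 tilt 2.39
t 465 -112.5 156 z 53.1 tilt 1.85
placed [ 452.5 -250.4   60.4   60.    89.8]
placed [ 462.7 -111.5   79.6   39.3   57.4]
placed [ 580.1 -272.2   39.7   37.4   89.8]
placed [ 601.1 -122.8   51.7   51.5  -14.6]
placed [ 366.9 -467.4  533.1  223.    -9.5]
placed [ 886.2 -140.   333.5    9.6   89.8]
placed [ 920.  -147.4  343.5    4.8   89.8]
```

All four lie flat at 53 mm (45 mm rim plus 8 mm glass), centred within about 3 mm.

```bash
python3 -c "
from workcell import r
print(r.finish_job())"
```

```text
the job is handed in; nothing more can be done
None
```

I set all four blanks on their own moulds and handed the job in after about 24 s of robot time. My last measurements showed each one flat, centred within about 3 mm and squared up, but the hand-in returned no verdict. The fingertips measured about 9 mm behind the TCP, not 17 mm ahead as the text says, so the first grasp closed above the disc without touching it, and I used the measured value from then on.

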